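# Put the beeswax away and shut the tack box

### The job

Take the amber block of beeswax that lies to the right of the open wooden tack box, put it into the middle compartment of that box, then swing the lid down until the box is fully shut. Leave the similar white crepe block where it lies.

Things in the scene. Friction and masses are not known exactly. Their poses are not given: they have to be found in the camera images.
- beeswax: amber-yellow block of beeswax, 36 x 53 x 20 mm (x, y, z), 40 to 85 g, lying loose on the bench to the right of the open box (another amber block, far off at the left edge, is not meant). Origin: centre of its underside, z up; x is the short way, the one to grip across.
- crepe_block: white block of crepe rubber, 30 x 60 x 16 mm (x, y, z), lying loose on the bench near the beeswax; not to be moved. Origin: centre of its underside.
- tack_box: brown wooden box with an open lid (not the shut one far left), fixed to the bench. Origin under it at bench level; x to the hinge side, y left, z up. Walls 8 mm thick, 55 mm high, outside x -51..59, y -100..100 mm; floor 6 mm high, a few flat tacks on it. Two partitions 36 mm high make three compartments along y, each x -42..50 mm: middle y -38..33 mm (centre x 4, y -2.5).
- tack_box_lid (a joint): hinge of the lid, rad: 0 shut, 1.75 fully open, where it leans back on its stop. Hinge line along the box's y at x 60, z 56 mm of its frame; lid 118 mm long from the hinge, 204 mm wide, 7 mm thick. Open, its free edge is about 175 mm above the bench and its back face up to 30 mm behind the hinge line. The hinge is almost free: pulled forward past upright, the light lid falls shut by itself.
There are look-alikes about, which are no part of the job. What is meant by the beeswax is not purple, and is the larger of those in its own colour.

How it is judged:
By the outcome, as a careful person would: the job done as asked, in the order asked, and still so for the second after the job is handed in, with the robot touching nothing.
It also fails if it takes over 48 s, if anything falls off the work surface, if the arm or the gripper's body presses on something with over 40 N, if the wrist force passes 120 N, or if a joint passes its speed limit or range.

### The arm

A 6-joint arm with a two-finger parallel gripper is mounted at the origin on a cart in front of the work surface, level with it; the furniture and walls round the work are solid. World frame = base frame: x ahead of the robot, y to its left, z up, the work surface at z = 0. Lengths are in m, angles in degrees, forces in N, time in s.
With the tool pointing down it reaches from about 0.375 to 0.9 m from the base axis. Payload 3.1 kg.
Tool frame: the origin (TCP) lies midway between the tips of the shut fingers; the grasp point (between the pads) lies 19 mm behind it; z points along the fingers, y is the line along which they close (so a half turn about z gives the same grasp; the last joint's range is limited). The gripper opens to 87 mm and grips with 3 to 60 N. Pads are 19 mm wide; open, the fingers measure 117 mm over their backs; the gripper's body (75 mm by 190 mm) begins 51 mm behind the grasp point.
Start: joints at [-87.29, 30.224, 82.088, -0, 67.689, -10.227], TCP at [0.14, -0.609, 0.223] pointing down, gripper open.
Joint ranges: [-176.69, 176.69], [-43.24, 126.21], [12.49, 139.97], [-82, 262], [0, 151.66], [-163.58, 163.58]. Speed limits (degrees/s): [159.86, 159.86, 180, 180, 180, 180].

### API

Orientations are given as a 3x3 rotation matrix whose columns are the frame's x, y, z axes.
In Python, from rig import read_state, optics, bot gives the robot as it stands. The module is installed in compiled form; this text tells all that it offers.
- The arm moves only by the tool send_rows, never from a script. Its argument "commands" is a list of rows, each a list of 7 numbers: the turn, a rotation vector about the tool's x, y, z in units of 5 degrees (1.0 is 5 degrees), then the shift along the tool's x, y, z in units of 30 mm (1.0 is 30 mm), then the opening, from 0 (shut) to 1 (fully open). In form: [[rx, ry, rz, tx, ty, tz, gripper], ...]. A call has 1 to 20 rows; each row is the pose to reach, as a shift and turn from the pose commanded when the call began, along the tool's axes at that moment; what a row does not reach only later rows make up. A row lasts 1/12 s, in which the tool goes at most 41.7 mm and 7.16 degrees, less where a joint would pass 70% of its speed; a pose out of reach is approached as far as the arm can. A call with a gripper value outside its range is refused whole. The fingers move at their own pace and stop on an object; the grip force is fixed at half the most. Time passes only in rows, so rows that repeat a pose let the fingers close. It gives the time, the measured TCP pose, the force, the opening and the grip force at its end, in the units of the state.
- read_state(): the state, without advancing time (a new reading comes with each control period).
- optics.capture(name): name is "scene" or "side" or "wrist"; returns a dict with "image" (400x640x3 uint8, blue, green, red), "intrinsics" (3x3 intrinsics, pixels), "k1" (the pictures are not rectified: a ray, as slopes to the right and down, at radius r is drawn at 1 + k1 r^2 times it, then the intrinsics apply), "extrinsics" (4x4, takes a point from world to camera coordinates); the wrist camera has in their place "T_tool_cam" (4x4, takes a point from camera to tool coordinates, whose origin is the TCP and whose axes are the flange's). Camera axes: x right, y down, z forward; pixel columns grow to the right and rows downward; lengths in m; the calibration is good to about 2 mm. A picture is of the moment at which its call begins: read the wrist's pose just before it. There is no depth.
- bot.hand_in(): hands the job in; it is judged then, once.
The state is a dict: "time_s": time; "joint_positions": joint angles; "qvel": joint speeds; "tau": joint torques, N m; "position": TCP position; "tcp_rot": TCP orientation; "force": force on the tool from outside, world axes, zero at the start; "moment": the same for the moment, N m; "opening": opening from 0.0 (shut) to 1.0 (fully open); "grasp_force": force on a finger pad.
Only numpy, scipy, OpenCV 4.12 (cv2) and the standard library are available. Lean on these libraries where they do the work, as an engineer would, in place of code of your own. Each camera call takes 0.05 s, during which the arm holds its last target. There are 200 camera calls.

## Working session

There is one attempt and no reset: what is moved stays moved. The work goes in short steps, Python scripts to look and compute and a tool call to move; the robot and the scene stay as the last step left them, time stands still between calls to the robot, and variables do not carry over. Pictures are saved under pics/ and viewed, at most 10 in all, crops included, and the job is handed in when it is done.

Besides the shell and the picture viewer there is one more tool, called after "Emit:" as name([rows], argument=value, ...), one row to a line, values as JSON. send_rows: Moves the arm, as the interface text tells. Its arguments: {"type":"object","properties":{"commands":{"type":"array","items":{"type":"array","items":{"type":"number"}}}},"required":["commands"]}

```bash
mkdir -p pics; cat > h.py <<'E'
import numpy as np, cv2
from rig import read_state, optics, bot
def cap(n):
    s=read_state(); c=optics.capture(n)
    if n=="wrist":
        T=np.eye(4);T[:3,:3]=np.array(s["tcp_rot"]);T[:3,3]=s["position"]
        c["c2w"]=T@np.array(c["T_tool_cam"])
    else: c["c2w"]=np.linalg.inv(np.array(c["extrinsics"]))
    return c
def ray(c,uv):
    K=np.array(c["intrinsics"],float);D=np.array([c["k1"],0,0,0,0],float)
    p=cv2.undistortPoints(np.array(uv,float).reshape(-1,1,2),K,D).reshape(-1,2)
    d=np.c_[p,np.ones(len(p))]@c["c2w"][:3,:3].T
    return c["c2w"][:3,3],d
def plane(c,uv,z):
    o,d=ray(c,uv); return o+d*((z-o[2])/d[:,2])[:,None]
def proj(c,P):
    w=np.linalg.inv(c["c2w"]);r=cv2.Rodrigues(w[:3,:3])[0]
    return cv2.projectPoints(np.array(P,float).reshape(-1,1,3),r,w[:3,3],np.array(c["intrinsics"],float),np.array([c["k1"],0,0,0,0],float))[0].reshape(-1,2)
E
python3 - <<'E'
from h import *
a=cap("scene");b=cap("side")
for n,c in(("scene",a),("side",b)):
    cv2.imwrite(f"pics/{n}0.png",c["image"]);print(n,c["c2w"].round(3).tolist())
s=read_state();print(s["time_s"],s["position"],np.array(s["tcp_rot"]).round(3).tolist(),s["opening"])
E
```

```text
scene [[-0.886, -0.321, 0.335, 0.262], [-0.463, 0.583, -0.667, 0.539], [0.018, -0.747, -0.665, 0.642], [0.0, 0.0, 0.0, 1.0]]
side [[0.975, -0.115, 0.19, 0.333], [-0.222, -0.52, 0.825, -0.816], [0.004, -0.846, -0.533, 0.572], [0.0, 0.0, 0.0, 1.0]]
0.1 [ 0.1398921  -0.60845701  0.22167722] [[0.975, 0.224, -0.0], [0.224, -0.975, 0.002], [0.0, -0.002, -1.0]] 0.9971925378597439
```

View pics/scene0.png

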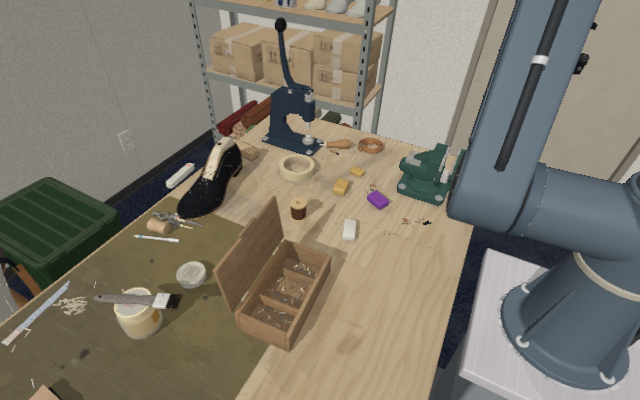

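View pics/side0.png

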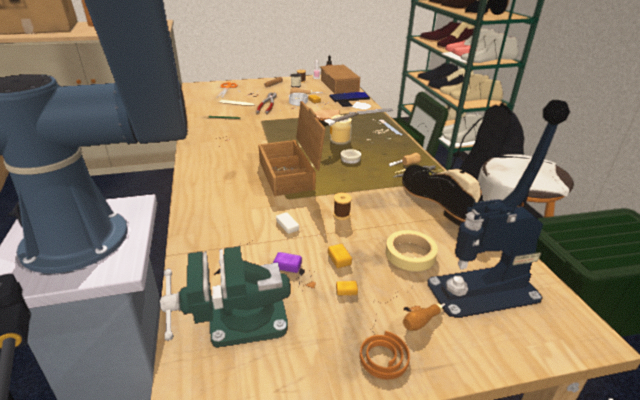

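The scene view shows the open box at about (285,290). The candidates are amber blocks at scene (341,187) / side (340,256) and at scene (357,172) / side (346,288), a purple block at scene (378,200), and a far amber block at side (314,98). The white crepe is at scene (350,230). I take the larger amber block, scene (341,187), and will check it in a close crop.

```bash
python3 - <<'E'
from h import *
a=cap("scene");b=cap("side")
def blobs(c,lo,hi,z):
    m=cv2.inRange(cv2.cvtColor(c["image"],cv2.COLOR_BGR2HSV),lo,hi)
    for k in cv2.findContours(m,0,2)[0]:
        if cv2.contourArea(k)<40: continue
        h=cv2.convexHull(k).reshape(-1,2)
        P=plane(c,h,z)[:,:2]
        r=cv2.minAreaRect((P*1000).astype(np.float32))
        print(h.mean(0).round(),cv2.contourArea(k),[np.round(q,1) for q in r])
for n,c in(("scene",a),("side",b)):
    print(n);blobs(c,(17,150,110),(28,255,255),.012)
A=a["image"];B=b["image"]
ca=cv2.resize(A[150:250,315:405],None,fx=4,fy=4,interpolation=2)
cb=cv2.resize(B[210:310,260:360],None,fx=4,fy=4,interpolation=2)
cv2.imwrite("pics/crop1.png",np.hstack([ca,cb]))
ca=cv2.resize(A[190:350,210:340],None,fx=3.5,fy=3.5,interpolation=2)
cb=cv2.resize(B[95:205,250:335],None,fx=4,fy=4,interpolation=2)
cv2.imwrite("pics/crop2.png",np.hstack([ca,cv2.copyMakeBorder(cb,0,560-440,0,0,0)]))
E
```

```text
scene
[155. 316.] 42.0 [array([687.3, 341.9]), array([11.2, 22.8]), np.float64(65.0)]
side
[ 12. 338.] 106.5 [array([ -29.1, -270.8]), array([26.3, 35.6]), np.float64(19.1)]
[346. 288.] 263.5 [array([ 526.6, -282.6]), array([35.6, 39.3]), np.float64(77.5)]
[340. 256.] 381.5 [array([ 538.8, -190.9]), array([40.8, 69.8]), np.float64(6.8)]
[425. 160.] 40.0 [array([899.3, 149.8]), array([55.6, 32.3]), np.float64(52.7)]
[359. 171.] 1889.0 [array([688.5, 139.7]), array([299.4, 204.4]), np.float64(1.8)]
[314.  98.] 63.5 [array([706.6, 728.5]), array([84.4, 44.5]), np.float64(87.0)]
```

View pics/crop1.png

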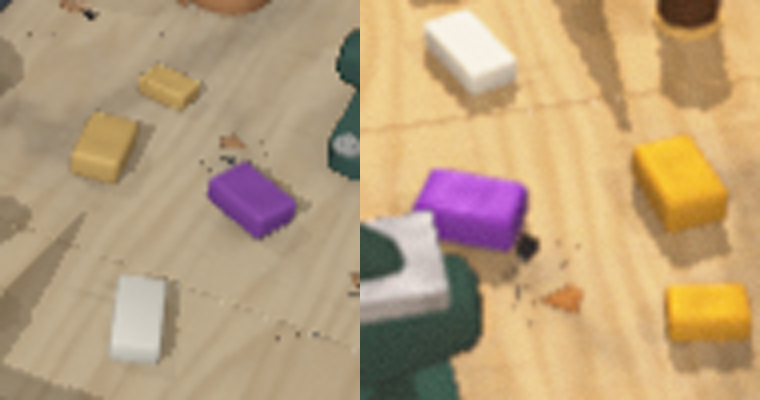

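View pics/crop2.png

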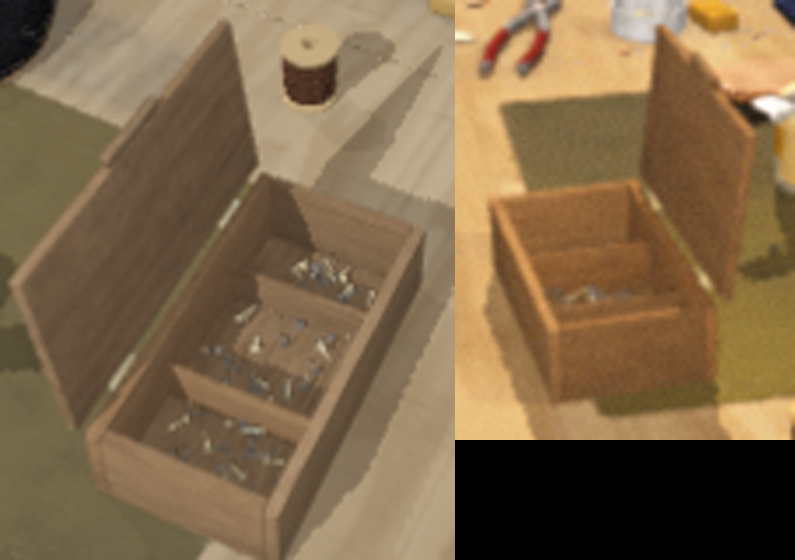

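The crop shows the larger amber block at scene (341,187) and the smaller one at (357,172), so I choose (341,187). The box rim corners are also readable.

```bash
python3 - <<'E'
from h import *
a=cap("scene");b=cap("side")
f=lambda p,o,s:np.array(p)/s+np.array(o)
fx=lambda p:plane
A=f([(425,235),(278,540),(90,432),(265,175)],(210,190),3.5)
B=f([(100,325),(40,200),(185,183),(258,302)],(250,95),4)
mid=lambda P:(P.mean(0)[:2],[np.degrees(np.arctan2(*(P[1]-P[0])[[1,0]])),np.degrees(np.arctan2(*(P[2]-P[3])[[1,0]]))],np.linalg.norm(P-np.roll(P,-1,0),axis=1))
Q=[plane(a,A,.055),plane(b,B[[0,1,2,3]],.055)]
for q in Q: print((q*1000).round()[:,:2].tolist(),mid(q))
# wax, crepe, small
W=f([(87,114),(138,120),(121,165),(74,152)],(315,150),4)
V=f([(273,148),(328,137),(365,187),(310,205)],(260,210),4)
for c,p in((a,W),(b,V)):
    P=plane(c,p,.02)*1000;print(P.round()[:,:2].tolist(),P.mean(0))
print(plane(b,f([(65,25),(108,10),(155,65),(110,78)],(260,210),4),.016).round(3)[:,:2].tolist())
print(plane(a,f([(122,277),(165,280),(158,350),(112,347)],(315,150),4),.016).round(3)[:,:2].tolist())
E
```

```text
[[440.0, 86.0], [422.0, 289.0], [536.0, 285.0], [547.0, 90.0]] (array([0.4863381 , 0.18769121]), [np.float64(94.97215883049455), np.float64(93.3316504754911)], array([0.20390742, 0.11389586, 0.19483951, 0.10754749]))
[[451.0, 81.0], [437.0, 266.0], [543.0, 272.0], [554.0, 89.0]] (array([0.4964798, 0.1770057]), [np.float64(94.32157604427404), np.float64(93.27468968204818)], array([0.18563645, 0.1059498 , 0.1838049 , 0.1025695 ]))
[[557.0, -201.0], [523.0, -212.0], [514.0, -162.0], [547.0, -159.0]] [ 535.22188232 -183.55727855   20.        ]
[[521.0, -171.0], [551.0, -169.0], [558.0, -210.0], [528.0, -217.0]] [ 539.63132618 -191.71136199   20.        ]
[[0.435, -0.034], [0.462, -0.025], [0.477, -0.083], [0.451, -0.089]]
[[0.472, -0.069], [0.448, -0.079], [0.429, -0.023], [0.454, -0.012]]
```

```bash
cat >> h.py <<'E'
from scipy.spatial.transform import Rotation as Rn
def rel(p,yang=None,tilt=None):
    """row units from current pose to tool-down at p with tool y at world angle yang (deg)"""
    s=read_state();R=np.array(s["tcp_rot"])
    y=np.array([np.cos(np.radians(yang)),np.sin(np.radians(yang)),0]);z=np.array([0,0,-1.])
    G=np.c_[np.cross(y,z),y,z]
    if tilt is not None: G=Rn.from_rotvec(np.radians(tilt)).as_matrix()@G
    rv=Rn.from_matrix(R.T@G).as_rotvec(degrees=True)/5
    t=R.T@(np.array(p)-s["position"])/.03
    print("row",rv.round(2),t.round(2))
E
python3 - <<'E'
from h import *
c=cap("wrist");print(np.array(c["T_tool_cam"]).round(3).tolist(),c["intrinsics"])
rel([.52,-.19,.27],10)
E
```

```text
[[-0.0, -0.957, -0.29, 0.08], [1.0, -0.0, -0.0, -0.001], [0.0, -0.29, 0.957, -0.162], [0.0, 0.0, 0.0, 1.0]] [[333.82637971   0.         319.94558315]
 [  0.         333.82637971 197.95486849]
 [  0.           0.           1.        ]]
row [-0.000e+00 -1.000e-02 -1.741e+01] [ 15.47 -10.77  -1.58]
```

Emit:
send_rows([
  [0, 0, 0, 0, 0, -1.6, 1],
  [0, 0, -2, 2, -1.4, -1.6, 1],
  [0, 0, -17.4, 15.5, -10.8, -1.6, 1],
  [0, 0, -17.4, 15.5, -10.8, -1.6, 1],
  [0, 0, -17.4, 15.5, -10.8, -1.6, 1],
  [0, 0, -17.4, 15.5, -10.8, -1.6, 1],
  [0, 0, -17.4, 15.5, -10.8, -1.6, 1],
  [0, 0, -17.4, 15.5, -10.8, -1.6, 1],
  [0, 0, -17.4, 15.5, -10.8, -1.6, 1],
  [0, 0, -17.4, 15.5, -10.8, -1.6, 1],
  [0, 0, -17.4, 15.5, -10.8, -1.6, 1],
  [0, 0, -17.4, 15.5, -10.8, -1.6, 1],
  [0, 0, -17.4, 15.5, -10.8, -1.6, 1],
  [0, 0, -17.4, 15.5, -10.8, -1.6, 1],
  [0, 0, -17.4, 15.5, -10.8, -1.6, 1],
  [0, 0, -17.4, 15.5, -10.8, -1.6, 1],
  [0, 0, -17.4, 15.5, -10.8, -1.6, 1],
  [0, 0, -17.4, 15.5, -10.8, -1.6, 1],
])

```text
time_s: 1.85
position: [0.5202, -0.1895, 0.2704]
tcp_rot: [[-0.173, 0.985, -0.001], [0.985, 0.173, -0.0], [-0.0, -0.001, -1.0]]
force: [-0.7, 0.2, -0.1]
opening: 0.997
grasp_force: 0.0
```

```bash
python3 - <<'E'
from h import *
c=cap("wrist");b=cap("side")
s=read_state();print(s["time_s"],s["position"],s["joint_positions"])
cv2.imwrite("pics/w1.png",np.vstack([cv2.resize(c["image"],(480,300)),cv2.resize(b["image"],(480,300))]))
for lo,hi in(((14,110,90),(30,255,255)),):
  m=cv2.inRange(cv2.cvtColor(c["image"],cv2.COLOR_BGR2HSV),lo,hi)
  for k in cv2.findContours(m,0,2)[0]:
    if cv2.contourArea(k)<300: continue
    h=cv2.convexHull(k).reshape(-1,2);e=cv2.approxPolyDP(cv2.convexHull(k),3,True).reshape(-1,2)
    r=cv2.minAreaRect((plane(c,h,.015)[:,:2]*1000).astype(np.float32))
    print(h.mean(0).round(),cv2.contourArea(k),[np.round(q,1) for q in r],e.tolist(),(1000*plane(c,e,.02)[:,:2]).round().tolist())
np.save("w1.npy",c["image"]);np.save("w1T.npy",c["c2w"])
E
```

```text
1.95 [ 0.51980901 -0.19023597  0.27049034] [-3.16558559e+01  2.15765887e+01  8.90978358e+01 -2.56121813e-02
  6.93474718e+01 -4.14899962e+01]
[303. 318.] 350.0 [array([ 536.4, -421.9]), array([41.4, 33.6]), np.float64(10.1)] [[318, 313], [305, 328], [292, 323], [290, 316], [295, 309], [313, 309]] [[554.0, -405.0], [540.0, -434.0], [520.0, -429.0], [515.0, -417.0], [521.0, -404.0], [546.0, -399.0]]
[415. 338.] 9203.5 [array([ 682.7, -422.1]), array([616.3,  82.8]), np.float64(10.0)] [[584, 346], [405, 354], [250, 354], [198, 339], [222, 309], [416, 309], [563, 329]] [[987.0, -403.0], [699.0, -457.0], [465.0, -498.0], [383.0, -485.0], [416.0, -424.0], [694.0, -374.0], [935.0, -376.0]]
[497. 291.] 635.5 [array([ 808.7, -332.5]), array([38.3, 98.2]), np.float64(25.0)] [[487, 266], [499, 266], [506, 277], [510, 305], [503, 319], [493, 318], [486, 310], [482, 275]] [[775.0, -290.0], [793.0, -287.0], [809.0, -303.0], [832.0, -347.0], [830.0, -372.0], [814.0, -372.0], [798.0, -360.0], [773.0, -305.0]]
[143. 290.] 699.5 [array([ 296.3, -422.5]), array([99. , 39.4]), np.float64(86.1)] [[151, 2
[... 155 characters left out ...]
], [289.0, -467.0], [279.0, -448.0], [282.0, -400.0], [296.0, -375.0]]
[269. 233.] 1875.0 [array([ 466.7, -294.4]), array([ 62.1, 143. ]), np.float64(5.8)] [[291, 183], [289, 259], [276, 277], [250, 278], [245, 258], [248, 199], [264, 183]] [[487.0, -219.0], [500.0, -326.0], [487.0, -357.0], [451.0, -365.0], [441.0, -335.0], [436.0, -250.0], [453.0, -225.0]]
[354. 157.] 96878.5 [array([ 559.9, -164.9]), array([738.3, 362. ]), np.float64(10.0)] [[614, 186], [611, 224], [600, 242], [403, 278], [335, 278], [82, 191], [75, 159], [75, 1], [568, 0]] [[916.0, -147.0], [936.0, -199.0], [931.0, -228.0], [662.0, -328.0], [568.0, -344.0], [213.0, -278.0], [205.0, -235.0], [205.0, -46.0], [769.0, 54.0]]
```

View pics/w1.png

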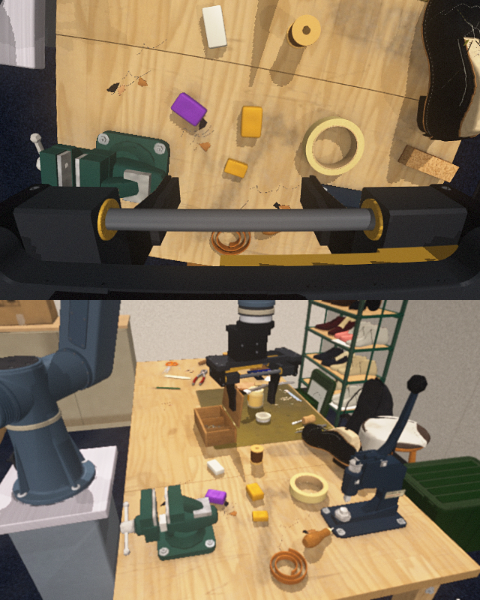

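The wrist view confirms the larger amber block at about (335,163) in full pixels. The smaller amber (315,224) and the purple (252,145) are clear of it. The gripper body is wide along the closing line, so I will release with the jaw along the box's y. Next I refine the wax pose.

```bash
python3 - <<'E'
from h import *
c=cap("wrist");a=cap("scene")
im=cv2.cvtColor(c["image"],cv2.COLOR_BGR2HSV)[130:195,305:365]
print(im[33,30],im[33,3],im[10,30])
m=cv2.inRange(im,(14,185,80),(30,255,255))
k=max(cv2.findContours(m,0,2)[0],key=cv2.contourArea)
h=cv2.convexHull(k).reshape(-1,2)+[305,130]
e=cv2.approxPolyDP(h.reshape(-1,1,2),2.5,True).reshape(-1,2)
print(cv2.contourArea(k),e.tolist())
for z in(0,.01,.02):
    r=cv2.minAreaRect((plane(c,h,z)[:,:2]*1000).astype(np.float32));print(z,[np.round(q,1) for q in r])
print((1000*plane(c,e,.02)[:,:2]).round().tolist())
v=cv2.cvtColor(c["image"],cv2.COLOR_BGR2HSV)[162,315:360];print(v.tolist())
E
```

```text
[ 19 200 222] [ 17 123 203] [ 17 132 174]
1024.0 [[347, 142], [347, 180], [323, 181], [324, 142]]
0 [array([ 539.3, -186.9]), array([35.3, 54.5]), np.float64(9.9)]
0.01 [array([ 538.6, -185.1]), array([34.5, 53.2]), np.float64(9.9)]
0.02 [array([ 537.8, -183.4]), array([33.7, 51.9]), np.float64(9.9)]
[[547.0, -157.0], [557.0, -204.0], [527.0, -210.0], [519.0, -161.0]]
[[17, 117, 207], [17, 117, 181], [17, 119, 152], [18, 121, 150], [16, 114, 156], [17, 117, 157], [17, 143, 136], [17, 187, 151], [18, 197, 190], [19, 205, 210], [19, 201, 220], [20, 199, 220], [19, 199, 220], [19, 198, 222], [19, 198, 223], [20, 198, 222], [19, 196, 224], [19, 204, 220], [19, 202, 223], [19, 197, 221], [19, 202, 223], [19, 204, 219], [20, 198, 222], [19, 202, 220], [19, 200, 218], [19, 199, 218], [20, 203, 220], [19, 206, 217], [19, 204, 217], [19, 204, 219], [19, 210, 219], [19, 198, 223], [19, 200, 223], [19, 198, 212], [18, 163, 177], [17, 112, 178], [18, 104, 187], [17, 109, 187], [18, 113, 185], [17, 105, 184], [17, 110, 188], [18, 109, 180], [18, 115, 177], [18, 114, 172], [18, 117, 175]]
```

```bash
python3 - <<'E'
from h import *
rel([.5385,-.185,.006],9.9)
E
```

```text
row [-0.    0.   -0.02] [0.07 0.65 8.82]
```

Emit:
send_rows([
  [0, 0, 0, 0.07, 0.65, 1.2, 1],
  [0, 0, 0, 0.07, 0.65, 2.5, 1],
  [0, 0, 0, 0.07, 0.65, 3.8, 1],
  [0, 0, 0, 0.07, 0.65, 5, 1],
  [0, 0, 0, 0.07, 0.65, 6.2, 1],
  [0, 0, 0, 0.07, 0.65, 7.2, 1],
  [0, 0, 0, 0.07, 0.65, 8, 1],
  [0, 0, 0, 0.07, 0.65, 8.5, 1],
  [0, 0, 0, 0.07, 0.65, 8.82, 1],
  [0, 0, 0, 0.07, 0.65, 8.82, 1],
  [0, 0, 0, 0.07, 0.65, 8.82, 0.3],
  [0, 0, 0, 0.07, 0.65, 8.82, 0.2],
  [0, 0, 0, 0.07, 0.65, 8.82, 0.2],
  [0, 0, 0, 0.07, 0.65, 8.82, 0.2],
  [0, 0, 0, 0.07, 0.65, 8.82, 0.2],
  [0, 0, 0, 0.07, 0.65, 8.82, 0.2],
  [0, 0, 0, 0.07, 0.65, 8.82, 0.2],
  [0, 0, 0, 0.07, 0.65, 8.82, 0.2],
])

```text
time_s: 3.55
position: [0.5396, -0.1838, 0.0061]
tcp_rot: [[-0.173, 0.985, 0.0], [0.985, 0.173, -0.0], [-0.0, 0.0, -1.0]]
force: [0.4, -0.4, 0.1]
opening: 0.477
grasp_force: 0.0
```

Emit:
send_rows([
  [0, 0, 0, 0, 0, 0, 0.2],
  [0, 0, 0, 0, 0, 0, 0.2],
  [0, 0, 0, 0, 0, 0, 0.2],
  [0, 0, 0, 0, 0, 0, 0.2],
  [0, 0, 0, 0, 0, 0, 0.2],
  [0, 0, 0, 0, 0, 0, 0.2],
])

```text
time_s: 4.05
position: [0.5395, -0.1838, 0.006]
tcp_rot: [[-0.173, 0.985, -0.0], [0.985, 0.173, 0.0], [0.0, -0.0, -1.0]]
force: [-0.6, 0.7, 1.3]
opening: 0.414
grasp_force: 29.6
```

```bash
python3 - <<'E'
from h import *
rel([.46,.17,.27],94)
E
```

```text
row [ -0.    -0.   -16.81] [12.07 -0.57 -8.8 ]
```

Emit:
send_rows([
  [0, 0, 0, 0, 0, -0.6, 0.2],
  [0, 0, 0, 0, 0, -1.8, 0.2],
  [0, 0, 0, 0, 0, -3, 0.2],
  [0, 0, 0, 0, 0, -4.2, 0.2],
  [0, 0, 0, 0, 0, -5.4, 0.2],
  [0, 0, -0.8, 0.3, 0, -6.6, 0.2],
  [0, 0, -2, 1, 0, -7.8, 0.2],
  [0, 0, -3.4, 2, 0, -8.8, 0.2],
  [0, 0, -4.8, 3.2, -0.1, -8.8, 0.2],
  [0, 0, -6.2, 4.4, -0.2, -8.8, 0.2],
  [0, 0, -7.6, 5.6, -0.3, -8.8, 0.2],
  [0, 0, -9, 6.8, -0.4, -8.8, 0.2],
  [0, 0, -10.4, 8, -0.5, -8.8, 0.2],
  [0, 0, -11.8, 9.2, -0.6, -8.8, 0.2],
  [0, 0, -13.2, 10.4, -0.6, -8.8, 0.2],
  [0, 0, -14.6, 11.3, -0.6, -8.8, 0.2],
  [0, 0, -16, 11.8, -0.6, -8.8, 0.2],
  [0, 0, -16.8, 12.1, -0.6, -8.8, 0.2],
  [0, 0, -16.8, 12.1, -0.6, -8.8, 0.2],
  [0, 0, -16.8, 12.1, -0.6, -8.8, 0.2],
])

```text
time_s: 5.72
position: [0.4587, 0.1708, 0.2696]
tcp_rot: [[-0.998, -0.068, -0.001], [-0.068, 0.998, -0.0], [0.001, -0.0, -1.0]]
force: [-0.3, 0.1, -0.5]
opening: 0.408
grasp_force: 29.6
```

```bash
python3 - <<'E'
from h import *
c=cap("wrist");s=read_state();print(s["time_s"],s["position"],s["opening"],s["grasp_force"])
I=c["image"].copy();cv2.imwrite("pics/w2raw.png",I);np.save("w2T.npy",c["c2w"])
cv2.imwrite("pics/w2.png",cv2.resize(I[:330,80:560],(800,550),interpolation=2))
E
```

```text
5.7667 [0.45896896 0.17031619 0.26969316] 0.4146620818448094 29.61390495300293
```

View pics/w2.png

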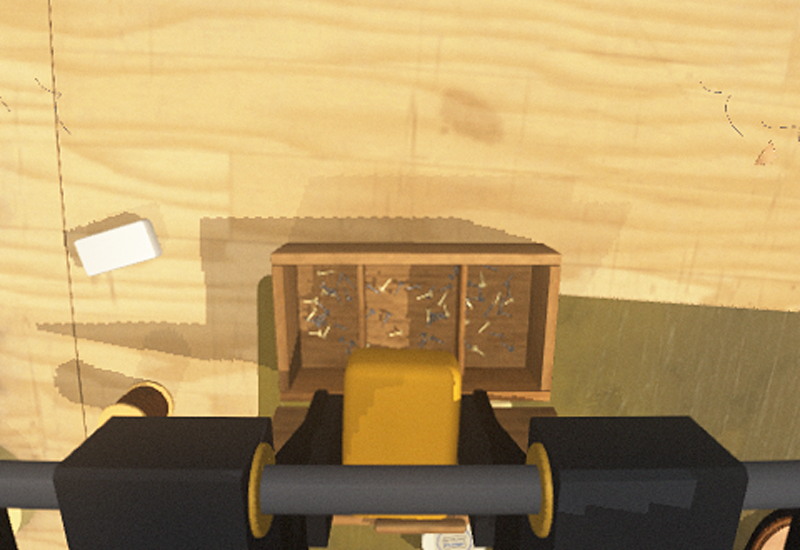

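The wax is held between the fingers, and the box and its two partitions (zoomed columns about 362 and 462) are visible. I zoom in for exact corners.

```bash
python3 - <<'E'
import cv2
I=cv2.imread("pics/w2raw.png");cv2.imwrite("pics/w2z.png",cv2.resize(I[138:248,235:425],None,fx=4.2,fy=4.2,interpolation=2))
E
```

```text
(no output)
```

View pics/w2z.png

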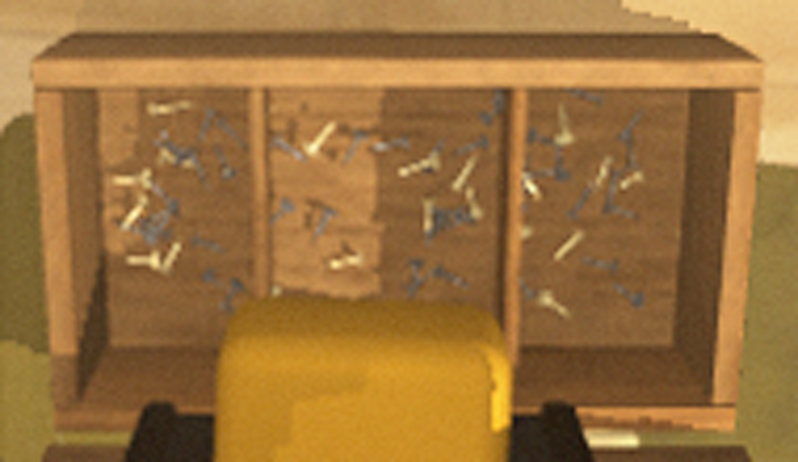

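```bash
cat > box.py <<'E'
from h import *
c=cap("wrist");c["c2w"]=np.load("w2T.npy")
f=lambda p:(np.array(p)+.5)/4.2+np.array([235,138])-.5
L=np.array([(-51,-100),(-51,100),(59,100),(59,-100)])/1000
P=plane(c,f([(34,62),(763,63),(735,430),(55,428)]),.055)[:,:2]
lc,pc=L.mean(0),P.mean(0)
U,S,V=np.linalg.svd((L-lc).T@(P-pc));R=(U@V).T
o=pc-R@lc;print("box origin",o,"ang",np.degrees(np.arctan2(R[1,0],R[0,0])));print(((P-o)@R*1000).round(1).tolist())
Q=plane(c,f([(252,92),(268,92),(512,92),(526,92),(256,250),(269,250),(506,300),(519,300)]),.036)[:,:2]
print(((Q-o)@R*1000).round(1).tolist())
w=lambda x,y:(o+R@np.array([x,y])/1000).round(4)
print(w(4,-2.5),w(110,0))
E
python3 box.py
```

```text
box origin [0.48722052 0.18509246] ang 3.768134712602463
[[-49.8, -98.8], [-50.0, 98.7], [58.0, 99.7], [57.7, -99.6]]
[[-38.1, -41.3], [-38.1, -36.8], [-38.3, 32.8], [-38.3, 36.8], [8.9, -41.0], [8.9, -37.2], [24.3, 33.1], [24.3, 37.0]]
[0.4914 0.1829] [0.597  0.1923]
```

```bash
python3 - <<'E'
from h import *
rel([.4905,.1831,.045],93.8)
E
```

```text
row [-0. -0.  0.] [-1.08  0.37  7.49]
```

Emit:
send_rows([
  [0, 0, 0, -0.6, 0.2, 0, 0.2],
  [0, 0, 0, -1.08, 0.37, 0.6, 0.2],
  [0, 0, 0, -1.08, 0.37, 1.8, 0.2],
  [0, 0, 0, -1.08, 0.37, 3, 0.2],
  [0, 0, 0, -1.08, 0.37, 4.2, 0.2],
  [0, 0, 0, -1.08, 0.37, 5.4, 0.2],
  [0, 0, 0, -1.08, 0.37, 6.4, 0.2],
  [0, 0, 0, -1.08, 0.37, 7.1, 0.2],
  [0, 0, 0, -1.08, 0.37, 7.49, 0.2],
  [0, 0, 0, -1.08, 0.37, 7.49, 0.2],
  [0, 0, 0, -1.08, 0.37, 7.49, 0.2],
])

```text
time_s: 6.73
position: [0.4908, 0.183, 0.0447]
tcp_rot: [[-0.998, -0.066, -0.001], [-0.066, 0.998, -0.0], [0.001, -0.0, -1.0]]
force: [0.1, -0.0, -0.5]
opening: 0.41
grasp_force: 29.6
```

```bash
python3 - <<'E'
from h import *
a=cap("scene");s=read_state();print(s["time_s"],s["position"],s["force"],s["grasp_force"])
rel([.4905,.1831,.018],93.8)
cv2.imwrite("pics/s3.png",cv2.resize(a["image"][170:360,200:350],None,fx=3.2,fy=3.2,interpolation=2)[:600])
E
```

```text
6.7833 [0.49143444 0.18330148 0.04556032] [-0.29020913 -0.63982877 -1.25072508] 29.613957703113556
row [0.   0.01 0.01] [ 0.03 -0.    0.92]
```

View pics/s3.png

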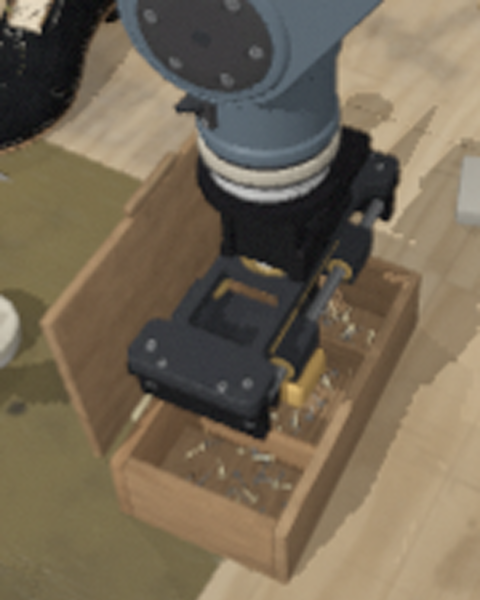

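The gripper is over the middle compartment, its body clear of the lid. I lower slowly.

Emit:
send_rows([
  [0, 0, 0, 0, 0, 0.2, 0.2],
  [0, 0, 0, 0, 0, 0.35, 0.2],
  [0, 0, 0, 0, 0, 0.4, 0.2],
  [0, 0, 0, 0, 0, 0.45, 0.2],
  [0, 0, 0, 0, 0, 0.45, 0.2],
])

```text
time_s: 7.2
position: [0.4906, 0.184, 0.0318]
tcp_rot: [[-0.998, -0.069, 0.0], [-0.069, 0.998, -0.0], [-0.0, -0.0, -1.0]]
force: [-0.9, -0.3, -0.2]
opening: 0.412
grasp_force: 29.6
```

No contact with the tips at 32 mm, below the partition tops. I go on down.

Emit:
send_rows([
  [0, 0, 0, 0, 0, 0.1, 0.2],
  [0, 0, 0, 0, 0, 0.2, 0.2],
  [0, 0, 0, 0, 0, 0.3, 0.2],
  [0, 0, 0, 0, 0, 0.4, 0.2],
  [0, 0, 0, 0, 0, 0.5, 0.2],
  [0, 0, 0, 0, 0, 0.55, 0.2],
  [0, 0, 0, 0, 0, 0.55, 0.2],
])

```text
time_s: 7.78
position: [0.4904, 0.1839, 0.0148]
tcp_rot: [[-0.998, -0.069, -0.001], [-0.069, 0.998, -0.0], [0.001, -0.0, -1.0]]
force: [-0.3, -0.2, -0.8]
opening: 0.416
grasp_force: 29.6
```

Emit:
send_rows([
  [0, 0, 0, 0, 0, 0, 0.445],
  [0, 0, 0, 0, 0, 0, 0.445],
  [0, 0, 0, 0, 0, 0, 0.445],
  [0, 0, 0, 0, 0, 0, 0.445],
  [0, 0, 0, 0, 0, 0, 0.445],
])

```text
time_s: 8.2
position: [0.4908, 0.184, 0.0155]
tcp_rot: [[-0.998, -0.069, 0.0], [-0.069, 0.998, 0.0], [-0.0, 0.0, -1.0]]
force: [0.4, -0.1, 0.9]
opening: 0.446
grasp_force: 0.0
```

Emit:
send_rows([
  [0, 0, 0, 0, 0, -0.15, 0.445],
  [0, 0, 0, 0, 0, -0.4, 0.445],
  [0, 0, 0, 0, 0, -0.8, 0.445],
  [0, 0, 0, 0, 0, -1.3, 0.445],
  [0, 0, 0, 0, 0, -2, 0.445],
  [0, 0, 0, 0, 0, -3, 0.445],
  [0, 0, 0, 0, 0, -4.2, 0.445],
  [0, 0, 0, 0, 0, -5.4, 0.445],
  [0, 0, 0, 0.3, 0, -6.6, 0.3],
  [0, 0, 0, 1, 0, -7.8, 0],
  [0, 0, 0, 1, 0, -8.5, 0],
  [0, 0, 0, 1, 0, -8.5, 0],
  [0, 0, 0, 1, 0, -8.5, 0],
])

```text
time_s: 9.28
position: [0.4612, 0.1821, 0.2723]
tcp_rot: [[-0.998, -0.069, 0.005], [-0.069, 0.998, 0.001], [-0.005, 0.0, -1.0]]
force: [-0.4, 0.2, -0.3]
opening: 0.153
grasp_force: 0.0
```

```bash
python3 - <<'E'
from h import *
c=cap("wrist");a=cap("scene");s=read_state();print(s["time_s"],s["position"],s["opening"])
cv2.imwrite("pics/w4.png",np.hstack([cv2.resize(c["image"][130:300,220:440],None,fx=2,fy=2),cv2.resize(a["image"][150:320,200:340],None,fx=2,fy=2)]))
E
```

```text
9.3833 [0.46002605 0.18172594 0.26966201] 0.06486277677073787
```

View pics/w4.png

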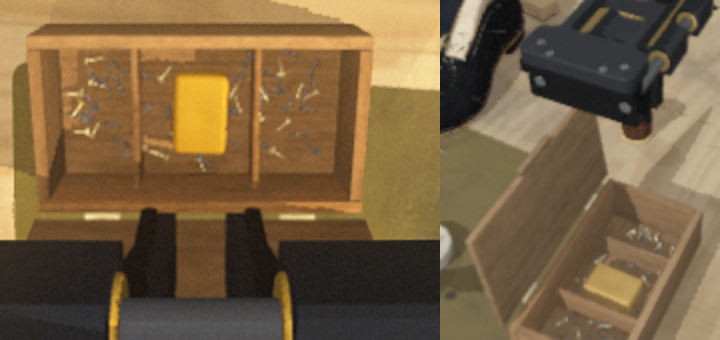

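The wax lies flat in the middle compartment (wrist crop at about (201,113)), between the partitions. Next I go behind the lid with the fingers shut.

```bash
python3 - <<'E'
from h import *
rel([.612,.193,.14],93.77);rel([.612,.193,.27],93.77)
E
```

```text
row [-0.   -0.02  0.03] [-5.09  0.03  4.32]
row [-0.   -0.02  0.03] [-5.08  0.03 -0.02]
```

Emit:
send_rows([
  [0, 0, 0, -0.8, 0, 0, 0],
  [0, 0, 0, -1.8, 0, 0, 0],
  [0, 0, 0, -2.8, 0, 0, 0],
  [0, 0, 0, -3.8, 0, 0, 0],
  [0, 0, 0, -4.6, 0, 0, 0],
  [0, 0, 0, -5.1, 0, 0, 0],
  [0, 0, 0, -5.1, 0, 0.3, 0],
  [0, 0, 0, -5.1, 0, 1.2, 0],
  [0, 0, 0, -5.1, 0, 2.2, 0],
  [0, 0, 0, -5.1, 0, 3.2, 0],
  [0, 0, 0, -5.1, 0, 4, 0],
  [0, 0, 0, -5.1, 0, 4.3, 0],
  [0, 0, 0, -5.1, 0, 4.3, 0],
  [0, 0, 0, -5.1, 0, 4.3, 0],
])

```text
time_s: 10.55
position: [0.6125, 0.1924, 0.1405]
tcp_rot: [[-0.998, -0.069, -0.002], [-0.069, 0.998, -0.0], [0.002, -0.0, -1.0]]
force: [1.0, -0.4, -0.2]
opening: 0.006
grasp_force: 0.0
```

Emit:
send_rows([
  [0, 0, 0, 0.3, 0, 0, 0],
  [0, 0, 0, 0.6, 0, 0, 0],
  [0, 0, 0, 0.8, 0, 0, 0],
  [0, 0, 0, 1, 0, 0, 0],
  [0, 0, 0, 1.2, 0, 0, 0],
  [0, 0, 0, 1.4, 0, 0, 0],
  [0, 0, 0, 1.6, 0, 0, 0],
  [0, 0, 0, 1.8, 0, 0, 0],
  [0, 0, 0, 2, 0, 0, 0],
  [0, 0, 0, 2.2, 0, 0, 0],
  [0, 0, 0, 2.4, 0, 0, 0],
  [0, 0, 0, 2.6, 0, 0, 0],
  [0, 0, 0, 2.8, 0, 0, 0],
  [0, 0, 0, 3, 0, 0, 0],
  [0, 0, 0, 3.1, 0, 0, 0],
  [0, 0, 0, 3.1, 0, 0, 0],
  [0, 0, 0, 3.1, 0, 0, 0],
  [0, 0, 0, 3.1, 0, 0, 0],
])

```text
time_s: 12.05
position: [0.5209, 0.186, 0.1413]
tcp_rot: [[-0.998, -0.069, 0.0], [-0.069, 0.998, 0.0], [-0.0, 0.0, -1.0]]
force: [0.4, -0.1, 0.5]
opening: 0.006
grasp_force: 0.0
```

```bash
python3 - <<'E'
from h import *
b=cap("side");a=cap("scene");s=read_state();print(s["time_s"],s["position"],s["force"])
cv2.imwrite("pics/c5.png",np.hstack([cv2.resize(b["image"][60:230,220:400],None,fx=2,fy=2),cv2.resize(a["image"][170:340,180:340],None,fx=2,fy=2)]))
E
```

```text
12.15 [0.52093745 0.18603399 0.14125466] [ 0.06158087 -0.86351175 -0.0261581 ]
```

View pics/c5.png

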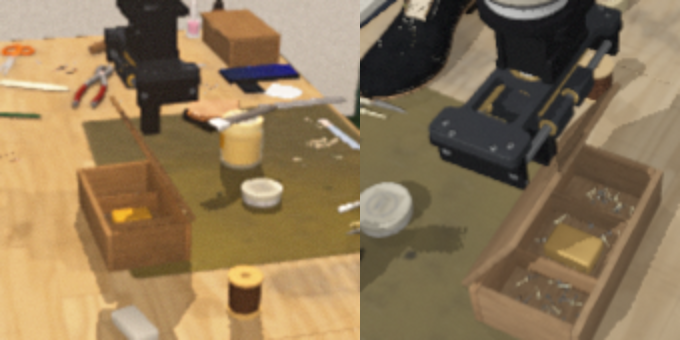

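The lid is tilted forward about 20° past upright, still near the finger. I push a little further and let it fall.

Emit:
send_rows([
  [0, 0, 0, 0.2, 0, 0, 0],
  [0, 0, 0, 0.4, 0, 0, 0],
  [0, 0, 0, 0.6, 0, 0, 0],
  [0, 0, 0, 0.8, 0, 0, 0],
  [0, 0, 0, 1, 0, 0, 0],
  [0, 0, 0, 1, 0, 0, 0],
  [0, 0, 0, 1, 0, 0, 0],
  [0, 0, 0, 1, 0, 0, 0],
  [0, 0, 0, 1, 0, 0, 0],
  [0, 0, 0, 1, 0, 0, 0],
  [0, 0, 0, 1, 0, 0, 0],
  [0, 0, 0, 1, 0, 0, 0],
  [0, 0, 0, 1, 0, 0, 0],
  [0, 0, 0, 1, 0, -0.3, 0],
  [0, 0, 0, 1, 0, -1, 0],
  [0, 0, 0, 1, 0, -2, 0],
  [0, 0, 0, 1, 0, -3, 0],
  [0, 0, 0, 1, 0, -3, 0],
])

```text
time_s: 13.65
position: [0.4945, 0.1847, 0.2374]
tcp_rot: [[-0.998, -0.069, 0.012], [-0.069, 0.998, 0.002], [-0.012, 0.001, -1.0]]
force: [1.3, 1.1, -0.0]
opening: 0.008
grasp_force: 0.0
```

```bash
python3 - <<'E'
from h import *
b=cap("side");a=cap("scene");s=read_state();print(s["time_s"],s["position"],s["force"])
cv2.imwrite("pics/c6.png",np.hstack([cv2.resize(b["image"][60:230,220:400],None,fx=2,fy=2),cv2.resize(a["image"][170:340,180:340],None,fx=2,fy=2)]))
E
```

```text
13.75 [0.4914797  0.18411753 0.23305901] [-0.11335255  0.46038653 -0.10970807]
```

View pics/c6.png

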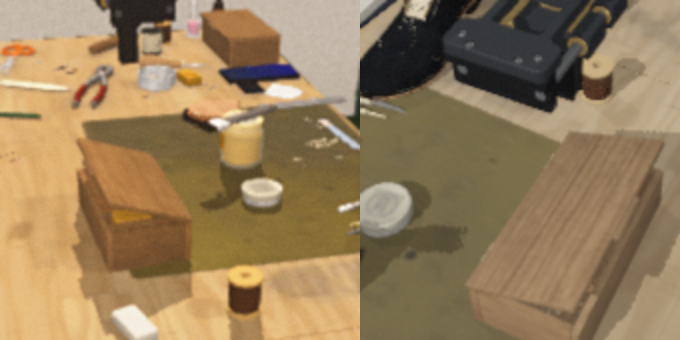

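The lid is still on its way down, about 20° from shut. I have now viewed 11 pictures, one over the limit of 10, so I will use numbers only from here. I let it settle and then check by touch at the front edge.

```bash
python3 - <<'E'
from h import *
rel([.452,.183,.10],93.77)
np.save("side_prev.npy",cap("side")["image"])
E
```

```text
row [0.   0.04 0.03] [1.33 0.05 4.43]
```

Emit:
send_rows([
  [0, 0, 0, 0.6, 0, 0, 0],
  [0, 0, 0, 1.33, 0, 0, 0],
  [0, 0, 0, 1.33, 0, 0, 0],
  [0, 0, 0, 1.33, 0, 0, 0],
  [0, 0, 0, 1.33, 0, 0, 0],
  [0, 0, 0, 1.33, 0, 0, 0],
  [0, 0, 0, 1.33, 0, 0, 0],
  [0, 0, 0, 1.33, 0, 0, 0],
  [0, 0, 0, 1.33, 0, 0.8, 0],
  [0, 0, 0, 1.33, 0, 1.6, 0],
  [0, 0, 0, 1.33, 0, 2.4, 0],
  [0, 0, 0, 1.33, 0, 3.2, 0],
  [0, 0, 0, 1.33, 0, 3.8, 0],
  [0, 0, 0, 1.33, 0, 4.2, 0],
  [0, 0, 0, 1.33, 0, 4.43, 0],
  [0, 0, 0, 1.33, 0, 4.43, 0],
])

```text
time_s: 15.13
position: [0.4503, 0.181, 0.097]
tcp_rot: [[-0.998, -0.069, -0.003], [-0.069, 0.998, -0.0], [0.003, -0.0, -1.0]]
force: [-0.1, 0.9, 0.2]
opening: 0.003
grasp_force: 0.0
```

```bash
python3 - <<'E'
from h import *
p=np.load("side_prev.npy");b=cap("side")["image"]
d=cv2.absdiff(p,b)[125:195,255:320].max(2)>25;print(d.sum())
s=read_state();print(s["time_s"],s["position"],s["force"])
rel([.452,.183,.062],93.77)
E
```

```text
1043
15.1833 [0.45088921 0.1811824  0.09788194] [-0.60297815  0.57481562  0.88721937]
row [-0.   -0.01  0.03] [-0.04  0.06  1.2 ]
```

Emit:
send_rows([
  [0, 0, 0, 0, 0, 0.3, 0],
  [0, 0, 0, 0, 0, 0.6, 0],
  [0, 0, 0, 0, 0, 0.85, 0],
  [0, 0, 0, 0, 0, 1.0, 0],
  [0, 0, 0, 0, 0, 1.07, 0],
  [0, 0, 0, 0, 0, 1.07, 0],
  [0, 0, 0, 0, 0, 1.07, 0],
])

```text
time_s: 15.77
position: [0.4509, 0.1812, 0.0662]
tcp_rot: [[-0.998, -0.069, -0.0], [-0.069, 0.998, -0.0], [0.0, -0.0, -1.0]]
force: [-0.2, -0.4, -0.1]
opening: 0.001
grasp_force: 0.0
```

Emit:
send_rows([
  [0, 0, 0, 0, 0, 0.05, 0],
  [0, 0, 0, 0, 0, 0.1, 0],
  [0, 0, 0, 0, 0, 0.12, 0],
  [0, 0, 0, 0, 0, 0.12, 0],
])

```text
time_s: 16.1
position: [0.4512, 0.1813, 0.0633]
tcp_rot: [[-0.998, -0.069, 0.001], [-0.069, 0.998, 0.0], [-0.001, 0.0, -1.0]]
force: [-0.6, -0.2, 4.7]
opening: 0.005
grasp_force: 2.4
```

The finger meets the lid at z = 63 mm with about 5 N, which is the height of a shut lid's top. I retreat.

Emit:
send_rows([
  [0, 0, 0, 0, 0, -0.2, 0],
  [0, 0, 0, 0, 0, -0.6, 0],
  [0, 0, 0, 0, 0, -1.4, 0],
  [0, 0, 0, 0, 0, -2.6, 0],
  [0, 0, 0, 0, 0, -3.8, 0],
  [0, 0, 0, 0, 0, -5, 0],
  [0, 0, 0, 0, 0, -6, 0],
  [0, 0, 0, 0, 0, -6.5, 0],
  [0, 0, 0, 0, 0, -6.5, 0],
  [0, 0, 0, 0, 0, -6.5, 0],
  [0, 0, 0, 0, 0, -6.5, 0],
  [0, 0, 0, 0, 0, -6.5, 0],
])

```text
time_s: 17.1
position: [0.4496, 0.181, 0.256]
tcp_rot: [[-0.998, -0.069, -0.004], [-0.069, 0.998, -0.001], [0.004, -0.0, -1.0]]
force: [0.1, 0.8, -1.1]
opening: 0.003
grasp_force: 0.0
```

```bash
python3 - <<'E'
from h import *
c=cap("wrist");s=read_state();print(s["time_s"],s["position"],s["force"])
# lid top must cover the rim: amber pixels in box area, and predicted lid front edge (x=-58,z=.063) as an intensity step
o=np.array([.48722,.18509]);t=np.radians(3.768);R=np.array([[np.cos(t),-np.sin(t)],[np.sin(t),np.cos(t)]])
pt=lambda x,y,z:np.r_[o+R@[x/1000,y/1000],z]
q=proj(c,[pt(-58,-60,.063),pt(-58,0,.063),pt(-58,60,.063)]);print(q.round(1).tolist())
g=cv2.cvtColor(c["image"],cv2.COLOR_BGR2HSV)
for u,v in (q[0],q[2]):
    print([g[int(v)+k,int(u)].tolist() for k in range(-14,15,2)])
E
```

```text
17.15 [0.44969738 0.18098892 0.25600475] [-0.5132638  -0.80197995 -0.36375215]
[[264.3, 156.2], [320.2, 156.3], [376.1, 156.5]]
[[17, 132, 166], [17, 131, 170], [17, 132, 164], [17, 135, 163], [17, 141, 161], [17, 138, 159], [16, 139, 130], [15, 147, 104], [14, 151, 127], [16, 152, 195], [16, 161, 188], [15, 150, 191], [16, 153, 182], [14, 152, 178], [16, 157, 180]]
[[18, 123, 224], [18, 126, 224], [18, 123, 219], [18, 126, 202], [16, 129, 170], [18, 129, 168], [16, 140, 133], [16, 149, 101], [15, 154, 121], [16, 152, 178], [15, 157, 182], [16, 153, 183], [16, 149, 188], [15, 154, 194], [16, 148, 201]]
```

The lid's front edge appears where a shut lid should be, and evenly on both sides. I hand in.

```bash
python3 -c "
from h import *
print(bot.hand_in())"
```

```text
the job is handed in; nothing more can be done
None
```

The beeswax is in the middle compartment, the lid is fully shut, the crepe block was not touched, and the job was handed in at about 17 s; I viewed 11 pictures, one over the limit of 10.

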